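# Fit the crank on the coffee mill and wind it

### The arm

A 7-joint arm with a two-finger parallel gripper is mounted at the origin on a cart in front of the work surface, level with it; the furniture and walls round the work are solid. World frame = base frame: x ahead of the robot, y to its left, z up, the work surface at z = 0. Lengths are in mm, angles in rad, forces in N, time in s.
With the tool pointing down it reaches from about 400 to 850 mm from the base axis. Payload 10.4 kg.
Tool frame: the origin (TCP) lies at the very end of the fingers, on their centre line; the grasp point (between the pads) lies 19 mm behind it; z points along the fingers, y is the line along which they close (so a half turn about z gives the same grasp; the last joint's range is limited). The gripper opens to 85 mm and grips with 20 to 120 N. Pads are 22 mm wide; open, the fingers measure 114 mm over their backs; the gripper's body (76 mm by 85 mm) begins 54 mm behind the grasp point. The pads swing forward as they close: fully open they stand 13 mm farther back than shut.
Start: joints at [1.321, 0.332, -0.065, 1.46, 0.022, 1.35, -0.088], TCP at [140.558, -609.011, 231.338] pointing down, gripper open.
Joint ranges: [-2.6, 2.6], [-0.5, 2.12], [-1.47, 1.34], [0.16, 2.42], [-1.27, 4.41], [0.06, 2.06], [-2.6, 2.6]. Speed limits (rad/s): [2.22, 2.22, 2.79, 2.79, 3.14, 3.14, 3.14].

### API

Orientations are given as a unit quaternion [x, y, z, w].
In Python, from rig import sensors, vision, ticket gives the robot as it stands. The module is installed in compiled form; this text tells all that it offers.
- The arm moves only by the shell command python3 -m inch 'ROWS'. ROWS is JSON, a list of rows, each an object of numbers: "dx", "dy", "dz": the shift along the tool's x, y, z in cm; "spin": the turn about the tool's z in rad; "gripper": the closure in counts, from 0 (fully open) to 255 (shut). A call has 1 to 20 rows; each row is the pose to reach, as a shift and turn from the pose commanded when the call began, along the tool's axes at that moment; what a row does not reach only later rows make up. A row lasts 1/8 s, in which the tool goes at most 62.5 mm and 10.7 degrees, less where a joint would pass 70% of its speed; a pose out of reach is approached as far as the arm can. A call with a gripper value outside its range is refused whole. The fingers move at their own pace and stop on an object; the grip force is fixed at half the most. Time passes only in rows, so rows that repeat a pose let the fingers close. It gives the time, the measured TCP pose, the force, the opening and the grip force at its end, in the units of the state.
- sensors.read_state(): the state, without advancing time (a new reading comes with each control period).
- vision.camera(name): name is "scene" or "top" or "wrist"; returns a dict with "frame" (420x560x3 uint8, blue, green, red), "mtx" (3x3 intrinsics, pixels), "k1" (the pictures are not rectified: a ray, as slopes to the right and down, at radius r is drawn at 1 + k1 r^2 times it, then the intrinsics apply), "world_from_camera" (4x4, takes a point from camera to world coordinates); the wrist camera has in their place "hand_eye" (4x4, takes a point from camera to tool coordinates, whose origin is the TCP and whose axes are the flange's). Camera axes: x right, y down, z forward; pixel columns grow to the right and rows downward; lengths in mm; the calibration is good to about 2 mm. A picture is of the moment at which its call begins: read the wrist's pose just before it. There is no depth.
- ticket.job_done(): hands the job in; it is judged then, once.
The state is a dict: "time": time; "qpos": joint angles; "joint_velocities": joint speeds; "joint_efforts": joint torques, N m; "eef_pos": TCP position; "orientation": TCP orientation; "force": force on the tool from outside, world axes, zero at the start; "wrist_torque": the same for the moment, N m; "grip_width": finger opening in mm; "finger_force": force on a finger pad.
Only numpy, scipy, OpenCV 4.12 (cv2) and the standard library are available. Lean on these libraries where they do the work, as an engineer would, in place of code of your own. Each camera call takes 0.05 s, during which the arm holds its last target. There are 200 camera calls.

### The job

Take the loose crank of the hand coffee mill (the one with the square steel socket block and upright knob, not the bent-rod handle of the pasta roller), fit it fully down on the mill's square shaft and wind it clockwise, seen from above, for at least two full turns. Then let go, leaving the crank seated on the mill. Leave the bent-rod handle and the mug where they are.

Things in the scene. Friction and masses are not known exactly. Their poses are not given: they have to be found in the camera images.
- crank: Loose crank, 150 g, standing on a steel block 40 x 40 x 34 mm high. Origin: centre of the block's underside; z up, x along the arm to the knob. Square socket in the underside, 20.5 mm wide (sides along x, y), 30 mm deep, flared to 30 mm over the lowest 9 mm. Flat arm 16 mm wide, 34 to 40 mm above the underside. Fits the shaft any of four ways round (90 degrees apart).
- crank_knob (a point): Middle of the crank's upright dark wooden knob: cylinder 25 mm in diameter, 42 mm tall, its axis 55 mm along the arm from the block's centre, this point 64 mm above the block's underside. It spins on its pin with slight friction (0.02 N m), so a gripper holding it need not turn while winding and the arm keeps its direction when carried. It droops least if the fingers close along the arm.
- shaft_seat (a point): Foot of the mill's upright square shaft, on its axis, on the flat collar (44 mm across) where the crank's block comes to rest, 124 mm above the worktop. z up; x, y along the square's sides, turning with it. Shaft: 16 mm square for 18 mm up from here, then an 10 mm blunt cone. The mill is a dark wooden box 116 mm square with a steel top, fixed.
- shaft (a joint): Angle of the mill's shaft, rad: starts within 0.25 of 0, grows when wound clockwise seen from above, no limit; 6.28 is a turn. It resists with 0.05 N m. The square has about 20 degrees of play either way in the socket, so the shaft may lag the crank by up to 0.7 rad.
- rod_handle: Bystander: handle of a pasta roller, a Z-bent 8 mm steel rod with a wooden knob, lying flat, about 105 x 96 x 24 mm, without a socket block. Origin: its middle, on the worktop. It may stand where the crank did and the other way round.
- mug: Bystander: white mug, 80 mm diameter, 98 mm high. Origin: centre of its underside, z up.
There are look-alikes about, which are no part of the job. Leave any red look-alike of the crank alone. Leave any yellow look-alike of the part that bears shaft_seat alone.

How it is judged (in metres and radians):
On the way, in this order (a step that is already met when the one before it is completed fails the run):
1. the crank is fitted fully down on the mill's shaft (horizontal distance between crank and shaft_seat below 0.006 m and z of crank in the frame of shaft_seat below 0.008 m and angle between crank's own z axis and vertical below 0.2 rad), for 0.1 s.
2. the shaft is wound one turn clockwise by the fitted crank (value of joint shaft above 5.5 rad and horizontal distance between crank and shaft_seat below 0.01 m and z of crank in the frame of shaft_seat below 0.012 m).
3. the shaft is wound two turns clockwise by the fitted crank (value of joint shaft above 11.4 rad and horizontal distance between crank and shaft_seat below 0.01 m and z of crank in the frame of shaft_seat below 0.012 m).
At the end, for the whole second after the job is handed in: Shaft wound two turns clockwise (joint above 11.3 rad, allowing for play); crank left at rest and upright (within 0.15 rad) on it, its underside within 6 mm of the collar and of the shaft's axis (value of joint shaft above 11.3 rad and horizontal distance between crank and shaft_seat below 0.006 m and z of crank in the frame of shaft_seat below 0.006 m and angle between crank's own z axis and vertical below 0.15 rad and linear speed of crank below 0.03 m/s); the robot touches nothing.
It fails at once if the bent-rod handle is moved more than 4 cm (distance of rod_handle from where it was at the start of the episode above 0.04 m).
It fails at once if the mug is moved more than 4 cm or tipped (distance of mug from where it was at the start of the episode above 0.04 m or angle between mug's own z axis and vertical above 0.4 rad).
It also fails if it takes over 64 s, if anything falls off the work surface, if the arm or the gripper's body presses on something with over 40 N, if the wrist force passes 120 N, or if a joint passes its speed limit or range.

## Working session

There is one attempt and no reset: what is moved stays moved. The work goes in short steps, Python scripts to look and compute and a shell command to move; the robot and the scene stay as the last step left them, time stands still between calls to the robot, and variables do not carry over. Pictures are saved under pics/ and viewed, at most 13 in all, crops included, and the job is handed in when it is done.

```bash
mkdir -p pics
cat > h.py <<'E'
import numpy as np, cv2, json
from rig import sensors, vision, ticket
from scipy.spatial.transform import Rotation as R
def snap(n, f=None):
    s=sensors.read_state(); c=vision.camera(n)
    if n=='wrist':
        T=np.eye(4);T[:3,:3]=R.from_quat(s['orientation']).as_matrix();T[:3,3]=s['eef_pos']
        c['W']=T@np.array(c['hand_eye'])
    else: c['W']=np.array(c['world_from_camera'])
    if f: cv2.imwrite('pics/'+f+'.png',c['frame'])
    c['s']=s
    return c
def ray(c,u,v):
    K=np.array(c['mtx']);d=np.array([(u-K[0,2])/K[0,0],(v-K[1,2])/K[1,1]]);p=d.copy()
    for _ in range(30): p=d/(1+c['k1']*(p@p))
    return c['W'][:3,3], c['W'][:3,:3]@np.array([p[0],p[1],1])
def onz(c,u,v,z):
    o,d=ray(c,u,v); return np.round(o+d*(z-o[2])/d[2],1)
def proj(c,P):
    q=np.linalg.inv(c['W'])@np.array([*P,1.]);p=q[:2]/q[2];p=p*(1+c['k1']*(p@p));K=np.array(c['mtx'])
    return np.round([K[0,0]*p[0]+K[0,2],K[1,1]*p[1]+K[1,2]],1)
E
python3 - <<'E'
from h import *
a=snap('top','top1');b=snap('scene','scene1')
print(a['mtx'],a['k1'],a['W']);print(b['W']);print(a['s'])
E
```

```text
[[477.33047617   0.         281.589056  ]
 [  0.         477.33047617 210.13132869]
 [  0.           0.           1.        ]] -0.02082834739081782 [[ 2.59287707e-02 -9.92901380e-01  1.16079923e-01  2.17108517e+02]
 [-9.99556139e-01 -2.40465029e-02  1.75866416e-02  1.70427842e+02]
 [-1.46704845e-02 -1.16484399e-01 -9.93084166e-01  1.25301618e+03]
 [ 0.00000000e+00  0.00000000e+00  0.00000000e+00  1.00000000e+00]]
[[-8.14773075e-01 -2.66931809e-01  5.14676837e-01 -5.49215637e+01]
 [-5.79761256e-01  3.67974847e-01 -7.26960382e-01  7.95660064e+02]
 [ 4.66071911e-03 -8.90697435e-01 -4.54572719e-01  4.73797278e+02]
 [ 0.00000000e+00  0.00000000e+00  0.00000000e+00  1.00000000e+00]]
{'time': 0.0, 'qpos': array([ 1.32140228,  0.33284087, -0.06470299,  1.46093555,  0.02159454,
        1.34988068, -0.08849649]), 'joint_velocities': array([ 2.89476283e-04, -4.55506251e-04, -1.27828901e-03,  6.62243730e-04,
       -8.35191835e-04, -9.80470772e-06,  9.43079369e-05]), 'joint_efforts': array([ 1.07297408e-03, -6.25438142e+01,  4.95887746e-02, -3.91607809e+01,
        1.63278077e-02,  9.64481063e-03, -1.44700857e-05]), 'eef_pos': array([ 140.45084859, -608.63864897,  230.53804089]), 'orientation': array([ 9.93575740e-01,  1.13167044e-01, -1.05774711e-04, -6.76372815e-04]), 'force': array([ 0.57228451, -0.1603248 ,  0.49324298]), 'wrist_torque': array([-0.01256709,  0.00702348, -0.0080956 ]), 'finger_force': 0.0, 'grip_width': 85.45206881992813}
```

View pics/top1.png

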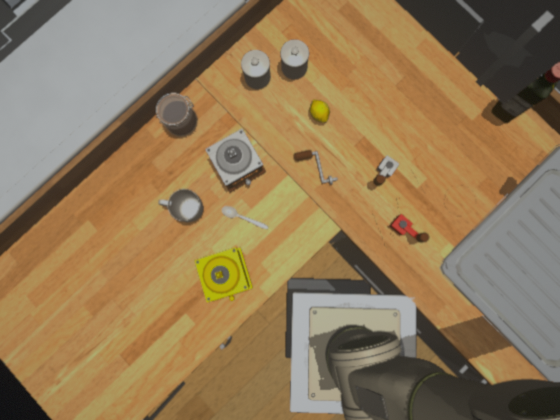

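View pics/scene1.png

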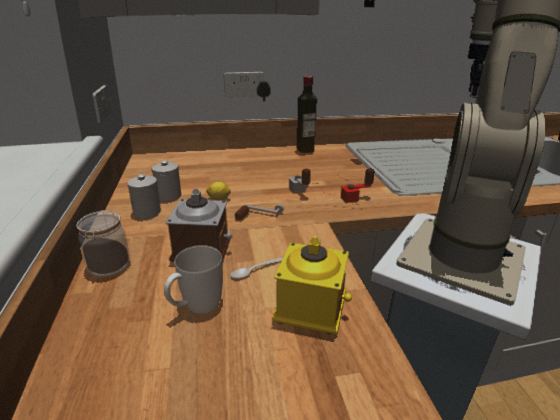

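The top picture shows these candidates for the crank: steel block with dark knob at (388,168), red look-alike at (408,228), and bent-rod handle at (318,165). I choose the one at (388,168). For the mill, I choose the dark wooden box at (236,157), not the yellow one at (222,273). The mug is at (186,206). A close crop of the crank and mill will check both choices.

Run:
```python
import cv2,numpy as np
f=cv2.imread('pics/top1.png')
a=cv2.resize(f[140:200,350:410],(400,400),interpolation=3)
b=cv2.resize(f[115:195,195:275],(400,400),interpolation=3)
cv2.imwrite('pics/crop1.png',np.hstack([a,b]))
from h import *
c=snap('top');print(onz(c,388,163,34),onz(c,380,181,80),onz(c,236,155,140),onz(c,186,206,98),onz(c,318,165,10))
```

```text
[489.5 -81.   34. ] [433.1 -51.6  80. ] [476.9 302.3 140. ] [356.6 425.1  98. ] [485.1  99.1  10. ]
```

View pics/crop1.png

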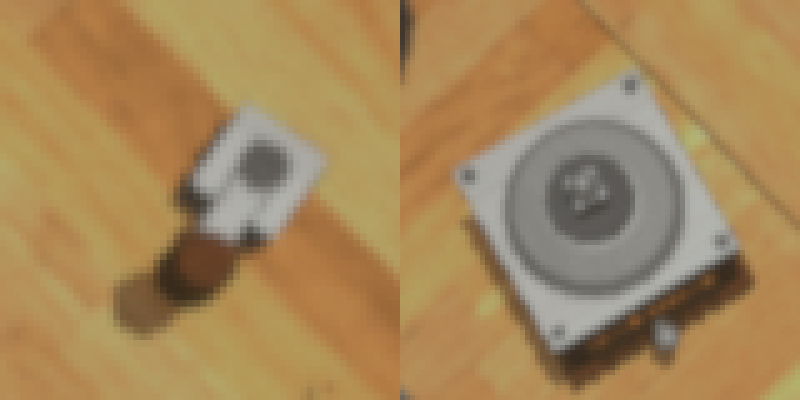

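The crop confirms it: steel block centre at about (389.3,164.3) with a flat arm to the dark knob at (381,179). The dark mill's shaft tip is at about (232.6,152).

```bash
cat >> h.py <<'E'
def go(P,ydir=None,s=None):
    "rows units (cm) from present pose to world TCP P; spin so tool y || ydir(mod pi)"
    s=s or sensors.read_state(); M=R.from_quat(s['orientation']).as_matrix()
    d=M.T@(np.array(P)-s['eef_pos'])/10
    sp=None
    if ydir is not None:
        t=M.T@np.array([*ydir,0]); sp=np.arctan2(-t[0],t[1]); sp=(sp+np.pi/2)%np.pi-np.pi/2
    return np.round(d,2), sp
E
python3 - <<'E'
from h import *
c=snap('top')
b=onz(c,389.3,164.3,38);k=onz(c,380.8,178.7,85);print(b,k,onz(c,232.6,152,150),onz(c,233,155,124),c['s']['qpos'][6])
d=(k-b)[:2];print(np.linalg.norm(d),np.degrees(np.arctan2(d[1],d[0])))
print(go([400,-380,240]),go([415,-70,240],d/np.linalg.norm(d)))
E
```

```text
[485.2 -83.5  38. ] [438.  -52.7  85. ] [481.6 309.4 150. ] [480.5 311.4 124. ] -0.08850793118372492
56.36026969417374 146.87384910237358
(array([ 30.43, -16.46,  -0.9 ]), None) (array([ 38.86, -46.33,  -0.88]), np.float64(-0.7657815076981556))
```

```bash
python3 -m inch '[{"dx":30,"dy":-16,"dz":-2},{"dx":30,"dy":-16,"dz":-2},{"dx":30,"dy":-16,"dz":-2},{"dx":30,"dy":-16,"dz":-2},{"dx":30,"dy":-16,"dz":-2},{"dx":30,"dy":-16,"dz":-2},{"dx":39,"dy":-46,"dz":-1,"spin":-0.766},{"dx":39,"dy":-46,"dz":-1,"spin":-0.766},{"dx":39,"dy":-46,"dz":-1,"spin":-0.766},{"dx":39,"dy":-46,"dz":-1,"spin":-0.766},{"dx":39,"dy":-46,"dz":-1,"spin":-0.766},{"dx":39,"dy":-46,"dz":-1,"spin":-0.766},{"dx":39,"dy":-46,"dz":-1,"spin":-0.766},{"dx":39,"dy":-46,"dz":-1,"spin":-0.766},{"dx":39,"dy":-46,"dz":-1,"spin":-0.766},{"dx":39,"dy":-46,"dz":-1,"spin":-0.766}]'
python3 - <<'E'
from h import *
c=snap('wrist','w1');print(c['s']['qpos'],c['s']['time'],proj(c,[485,-83,38]),proj(c,[438,-52.7,85]),np.round(c['W'],2))
E
```

```text
[ 1.32138216  0.33264539 -0.06471951  1.46057295  0.02158556  1.34991551
 -0.08848806] 0.2 [  0.2 -75.5] [98.4 62.6] [[ 2.2000e-01 -9.3000e-01 -2.9000e-01  2.1434e+02]
 [-9.7000e-01 -2.1000e-01 -7.0000e-02 -5.9184e+02]
 [-0.0000e+00  3.0000e-01 -9.6000e-01  3.7388e+02]
 [ 0.0000e+00  0.0000e+00  0.0000e+00  1.0000e+00]]invalid input at $[0]: expected keys dx, dy, dz, spin, gripper
```

View pics/w1.png

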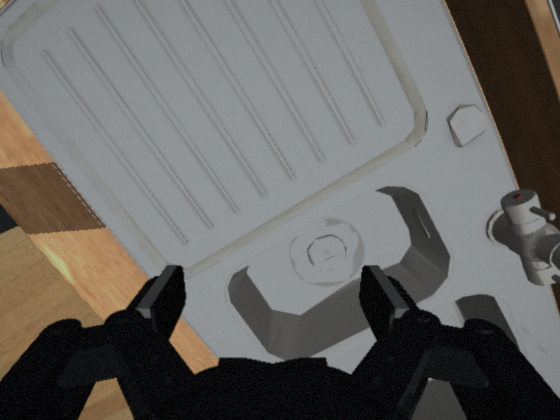

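The arm did not move because every row needs all five keys, so this picture only shows the sink, with the fingers at (160,300) and (380,300). I'll send the move again with complete rows.

```bash
python3 -m inch '[{"dx":30,"dy":-16,"dz":-2,"spin":0,"gripper":0},{"dx":30,"dy":-16,"dz":-2,"spin":0,"gripper":0},{"dx":30,"dy":-16,"dz":-2,"spin":0,"gripper":0},{"dx":30,"dy":-16,"dz":-2,"spin":0,"gripper":0},{"dx":30,"dy":-16,"dz":-2,"spin":0,"gripper":0},{"dx":30,"dy":-16,"dz":-2,"spin":0,"gripper":0},{"dx":39,"dy":-46,"dz":-1,"spin":-0.766,"gripper":0},{"dx":39,"dy":-46,"dz":-1,"spin":-0.766,"gripper":0},{"dx":39,"dy":-46,"dz":-1,"spin":-0.766,"gripper":0},{"dx":39,"dy":-46,"dz":-1,"spin":-0.766,"gripper":0},{"dx":39,"dy":-46,"dz":-1,"spin":-0.766,"gripper":0},{"dx":39,"dy":-46,"dz":-1,"spin":-0.766,"gripper":0},{"dx":39,"dy":-46,"dz":-1,"spin":-0.766,"gripper":0},{"dx":39,"dy":-46,"dz":-1,"spin":-0.766,"gripper":0},{"dx":39,"dy":-46,"dz":-1,"spin":-0.766,"gripper":0},{"dx":39,"dy":-46,"dz":-1,"spin":-0.766,"gripper":0}]'
python3 - <<'E'
from h import *
c=snap('wrist','w2');print(c['s']['qpos'],c['s']['time'],proj(c,[485,-83,38]),proj(c,[438,-52.7,85]),c['s']['eef_pos'])
E
```

```text
time: 2.25
eef_pos: [417.1, -73.6, 241.2]
orientation: [0.88, 0.476, -0.0, -0.0]
force: [0.2, 0.0, -0.3]
grip_width: 85.2
finger_force: 0.0
[ 0.70713904 -0.10637121 -0.58877181  1.90993894 -0.06102441  1.32081747
 -0.44299171] 2.25 [326.2 161.1] [278.1 167.8] [417.08621897 -73.62022472 241.23507956]
```

View pics/w2.png

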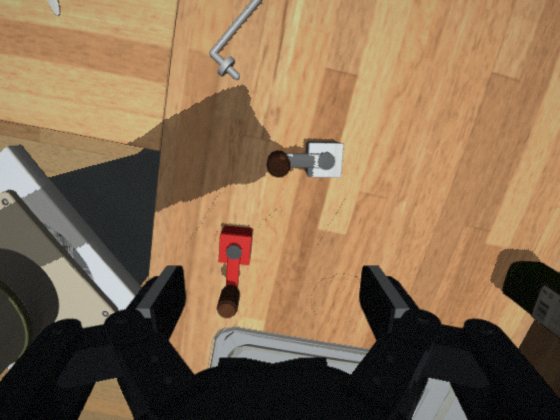

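The wrist picture shows the crank with its disc at (326,160) and knob top at (278,163), its arm lying along the closing line. The red look-alike is at (235,245), clear of the reach.

Run:
```python
from h import *
c=snap('wrist')
b=onz(c,326,160,40);k=onz(c,278,162.5,85);print(b,k);print('red',onz(c,235,245,34),onz(c,228,300,85))
d=(k-b)[:2];print(np.linalg.norm(d),np.degrees(np.arctan2(d[1],d[0])))
print(go([*k[:2],47],d/np.linalg.norm(d)))
```

```text
[485.3 -81.2  40. ] [440.8 -48.1  85. ]
red [ 336.5 -111.7   34. ] [ 307.7 -148.3   85. ]
55.46043634880635 143.35738337429711
(array([ 3.41,  0.61, 19.43]), np.float64(0.060990291918862294))
```

```bash
python3 -m inch '[{"dx":3.25,"dy":0.6,"dz":3,"spin":0.05,"gripper":0},{"dx":3.25,"dy":0.6,"dz":7,"spin":0.05,"gripper":0},{"dx":3.25,"dy":0.6,"dz":11,"spin":0.05,"gripper":0},{"dx":3.25,"dy":0.6,"dz":14,"spin":0.05,"gripper":0},{"dx":3.25,"dy":0.6,"dz":17,"spin":0.05,"gripper":0},{"dx":3.25,"dy":0.6,"dz":19.3,"spin":0.05,"gripper":0},{"dx":3.25,"dy":0.6,"dz":19.3,"spin":0.05,"gripper":0},{"dx":3.25,"dy":0.6,"dz":19.3,"spin":0.05,"gripper":120},{"dx":3.25,"dy":0.6,"dz":19.3,"spin":0.05,"gripper":255},{"dx":3.25,"dy":0.6,"dz":19.3,"spin":0.05,"gripper":255},{"dx":3.25,"dy":0.6,"dz":19.3,"spin":0.05,"gripper":255},{"dx":3.25,"dy":0.6,"dz":19.3,"spin":0.05,"gripper":255},{"dx":3.25,"dy":0.6,"dz":19.3,"spin":0.05,"gripper":255}]'
python3 -m inch '[{"dx":0,"dy":0,"dz":-4,"spin":0,"gripper":255},{"dx":0,"dy":0,"dz":-9,"spin":0,"gripper":255},{"dx":0,"dy":0,"dz":-14,"spin":0,"gripper":255},{"dx":0,"dy":0,"dz":-19,"spin":0,"gripper":255},{"dx":0,"dy":0,"dz":-21,"spin":0,"gripper":255},{"dx":0,"dy":0,"dz":-21,"spin":0,"gripper":255},{"dx":0,"dy":0,"dz":-21,"spin":0,"gripper":255}]'
python3 - <<'E'
from h import *
c=snap('wrist','w3')
s=c['s']; y=R.from_quat(s['orientation']).as_matrix()[:2,1]; print(s['eef_pos'],y,s['qpos'])
# park above mill, crank kept in this direction: knob = seat -y*55
P=np.array([481,310])-y*55; print(go([*P,255]))
E
```

```text
time: 3.98
eef_pos: [440.3, -49.2, 48.9]
orientation: [0.891, 0.454, 0.0, 0.0]
force: [-2.2, 0.2, 6.2]
grip_width: 23.5
finger_force: 58.4
time: 4.85
eef_pos: [439.3, -49.1, 257.0]
orientation: [0.891, 0.454, -0.001, -0.001]
force: [-0.9, -0.5, -1.4]
grip_width: 23.4
finger_force: 59.5
[439.25720721 -49.12962202 256.99182729] [ 0.80920531 -0.58752392] [ 0.69961432 -0.06534572 -0.65176573  1.84237745 -0.04073264  1.35312618
 -0.57024629]
(array([ 31.52, -23.21,   0.2 ]), None)
```

View pics/w3.png

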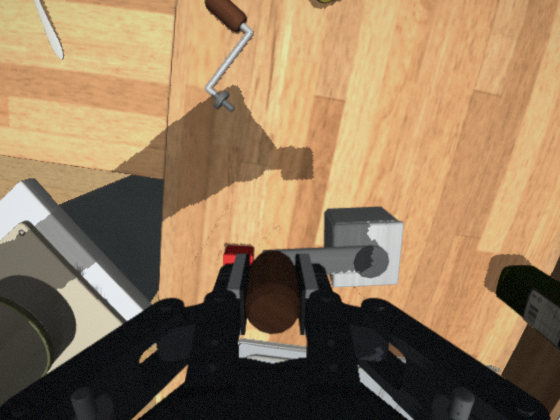

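The crank is held: the knob is between the fingers at (275,290), and the block hangs level on the right with its disc at (371,262). Next I stop short of the mill to measure the shaft from near.

Run:
```python
from h import *
s=sensors.read_state();c=snap('wrist');print(onz(c,371,262,248)-s['eef_pos'])
print(go([405,190,262]))
```

```text
[ 44.31250953 -32.89067221  -8.8586546 ]
(array([ 17.34, -16.82,  -0.49]), None)
```

```bash
python3 -m inch '[{"dx":4,"dy":-4,"dz":-0.5,"spin":0,"gripper":255},{"dx":8,"dy":-8,"dz":-0.5,"spin":0,"gripper":255},{"dx":12,"dy":-12,"dz":-0.5,"spin":0,"gripper":255},{"dx":15,"dy":-15,"dz":-0.5,"spin":0,"gripper":255},{"dx":17.3,"dy":-16.8,"dz":-0.5,"spin":0,"gripper":255},{"dx":17.3,"dy":-16.8,"dz":-0.5,"spin":0,"gripper":255},{"dx":17.3,"dy":-16.8,"dz":-0.5,"spin":0,"gripper":255},{"dx":17.3,"dy":-16.8,"dz":-0.5,"spin":0,"gripper":255}]'
python3 - <<'E'
from h import *
c=snap('wrist');print(c['s']['eef_pos'],c['s']['qpos'])
p=proj(c,[481,310,135]);print(p)
u,v=[int(x) for x in p];u=min(max(u,100),460);v=min(max(v,75),345)
print(u,v);np.save('c4.npy',c,allow_pickle=True)
cv2.imwrite('pics/w4.png',cv2.resize(c['frame'][v-75:v+75,u-100:u+100],(800,600),interpolation=3))
E
```

```text
time: 5.95
eef_pos: [405.8, 188.5, 262.9]
orientation: [0.891, 0.453, -0.0, 0.0]
force: [-0.5, 0.7, -1.1]
grip_width: 23.5
finger_force: 59.6
[405.75151626 188.47714322 262.94868568] [ 0.48801378 -0.05635155 -0.9685895   1.81080206 -0.04732841  1.36362051
 -1.09971521]
[258.6  33.8]
258 75
```

View pics/w4.png

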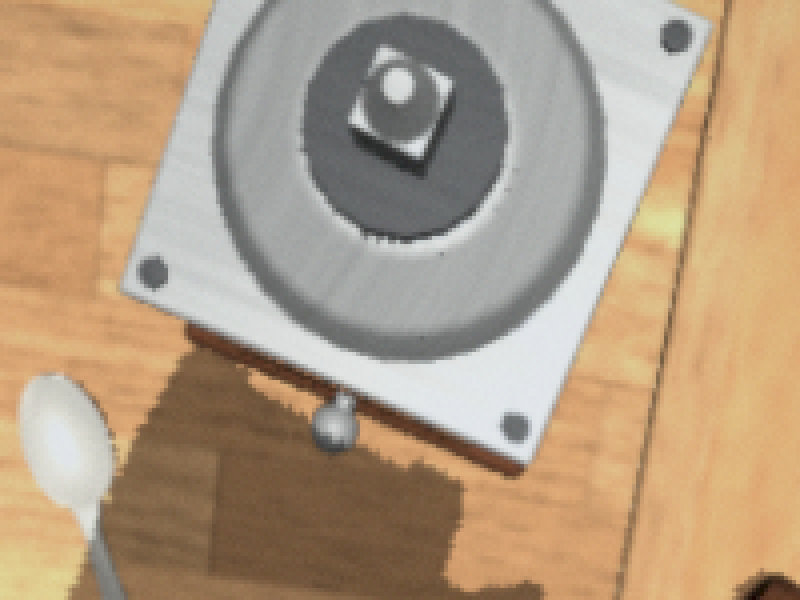

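The close crop shows the collar centre at crop (405,127), the shaft's cone tip at (398,85), and the square's shoulder corners at about (380,45), (455,88), (425,152) and (350,120).

Run:
```python
from h import *
c=np.load('c4.npy',allow_pickle=True).item()
f=lambda x,y,z:onz(c,158+x/4-.4,y/4-.4,z)
print(f(405,127,124),f(398,85,152))
q=np.array([f(*p,142) for p in [(380,45),(455,88),(425,152),(350,120)]])[:,:2];print(q,q.mean(0))
for i in range(4):
    d=q[(i+1)%4]-q[i];print(np.linalg.norm(d),np.degrees(np.arctan2(d[1],d[0]))%90)
h=np.array([f(*p,124) for p in [(675,36),(152,271),(515,427)]])[:,:2];print(h,(h[0]+h[1])/2)
y=R.from_quat(c['s']['orientation']).as_matrix()[:2,1];print('arm',np.degrees(np.arctan2(-y[1],-y[0]))%90)
```

```text
[483.5 313.8 124. ] [483.6 314.1 152. ]
[[486.3 324.4]
 [493.5 309.6]
 [481.9 303.7]
 [473.5 317.1]] [483.8 313.7]
16.45843248915274 25.942295489871697
13.014222988715112 26.95883040316491
15.815182578775387 32.08218715606591
14.73533168951414 29.696652537698878
[[539.3 295.1]
 [422.7 323.6]
 [466.9 250.8]] [481.   309.35]
arm 53.92347009672898
```

Run:
```python
from h import *
t=np.radians(118);d=np.array([np.cos(t),np.sin(t)])
print(go([*(np.array([482.8,312.5])+55*d),262],d))
```

```text
(array([16.95, -6.02,  0.1 ]), np.float64(0.45249410702168635))
```

```bash
python3 -m inch '[{"dx":4,"dy":-1.5,"dz":0,"spin":0.1,"gripper":255},{"dx":8,"dy":-3,"dz":0,"spin":0.2,"gripper":255},{"dx":12,"dy":-4.5,"dz":0,"spin":0.3,"gripper":255},{"dx":15,"dy":-5.5,"dz":0,"spin":0.4,"gripper":255},{"dx":17,"dy":-6,"dz":0,"spin":0.45,"gripper":255},{"dx":17,"dy":-6,"dz":0,"spin":0.45,"gripper":255},{"dx":17,"dy":-6,"dz":0,"spin":0.45,"gripper":255},{"dx":17,"dy":-6,"dz":0,"spin":0.45,"gripper":255}]'
python3 - <<'E'
from h import *
c=snap('wrist','w5');s=c['s'];print(s['eef_pos'],s['qpos'])
y=R.from_quat(s['orientation']).as_matrix()[:,1]
print('expected disc',proj(c,s['eef_pos']+y*55-[0,0,8.9]))
E
```

```text
time: 7.0
eef_pos: [457.3, 361.3, 263.4]
orientation: [0.97, 0.243, 0.0, 0.0]
force: [-0.2, -0.5, -1.4]
grip_width: 23.4
finger_force: 59.6
[457.26654971 361.2834822  263.41657129] [ 0.04583691  0.38793232 -1.02087232  1.48870804  0.33187076  1.4496298
 -2.06065824]
expected disc [370.6 261. ]
```

View pics/w5.png

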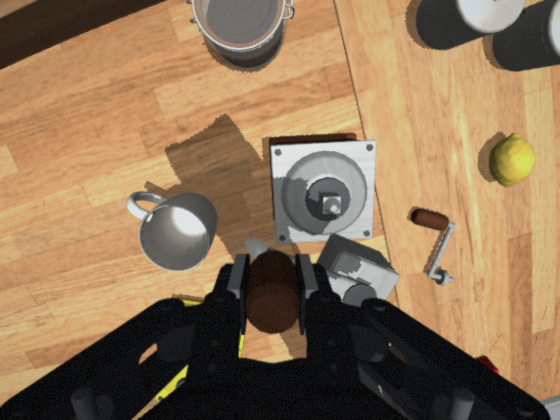

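The picture shows the shaft tip at (331,204), square to the image. The block's disc is at (360,293) instead of (371,261), so the crank lagged on its pin while the gripper turned. I'll measure both.

Run:
```python
from h import *
c=snap('wrist');s=c['s']
cv2.imwrite('pics/w6.png',np.hstack([cv2.resize(c['frame'][170:240,295:365],(400,400),interpolation=3),cv2.resize(c['frame'][225:325,305:405],(400,400),interpolation=3)]))
p=onz(c,360,293,254.5)-s['eef_pos'];print(p,np.linalg.norm(p[:2]),'arm',np.degrees(np.arctan2(-p[1],-p[0])))
print(onz(c,331,203,152),onz(c,330,199,124))
d=c['W'][:2,0];print('image x dir',np.degrees(np.arctan2(d[1],d[0])))
```

```text
[  5.97820733 -54.54010264  -8.96871004] 54.86676370370491 arm 96.25528856177206
[486.2 318.4 152. ] [485.  312.7 124. ]
image x dir -61.86930344320033
```

View pics/w6.png

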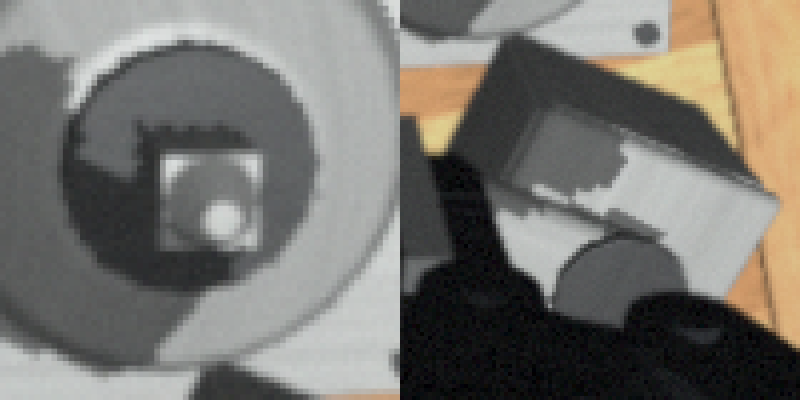

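The crops show the shaft square at image (332,204.5), aligned with the image axes. The block is turned 22° clockwise in the image, so the crank swung on its pin in the fast stop. I'll turn it back slowly by 22°.

Run:
```python
from h import *
c=snap('wrist')
S=onz(c,331.9,204.6,142);print(S,onz(c,327.9,199,124),onz(c,333,207,152))
S=(S[:2]+[483.7,313.8])/2;print(S)
t=np.radians(118);d=np.array([np.cos(t),np.sin(t)])
print(go([*(S+55*d),230]))
```

```text
[483.8 313.9 142. ] [484.  314.6 124. ] [483.9 315.  152. ]
[483.75 313.85]
(array([ 0.1 , -0.03,  3.35]), None)
```

```bash
python3 -m inch '[{"dx":0.1,"dy":0,"dz":0,"spin":-0.02,"gripper":255},{"dx":0.1,"dy":0,"dz":0.3,"spin":-0.05,"gripper":255},{"dx":0.1,"dy":0,"dz":0.6,"spin":-0.09,"gripper":255},{"dx":0.1,"dy":0,"dz":1,"spin":-0.13,"gripper":255},{"dx":0.1,"dy":0,"dz":1.4,"spin":-0.17,"gripper":255},{"dx":0.1,"dy":0,"dz":1.8,"spin":-0.21,"gripper":255},{"dx":0.1,"dy":0,"dz":2.2,"spin":-0.25,"gripper":255},{"dx":0.1,"dy":0,"dz":2.6,"spin":-0.29,"gripper":255},{"dx":0.1,"dy":0,"dz":3,"spin":-0.33,"gripper":255},{"dx":0.1,"dy":0,"dz":3.4,"spin":-0.36,"gripper":255},{"dx":0.1,"dy":0,"dz":3.8,"spin":-0.38,"gripper":255},{"dx":0.1,"dy":0,"dz":4.2,"spin":-0.39,"gripper":255},{"dx":0.1,"dy":0,"dz":4.6,"spin":-0.39,"gripper":255},{"dx":0.1,"dy":0,"dz":4.8,"spin":-0.39,"gripper":255},{"dx":0.1,"dy":0,"dz":4.8,"spin":-0.39,"gripper":255}]'
python3 - <<'E'
from h import *
c=snap('wrist','w7');s=c['s'];print(s['eef_pos'])
cv2.imwrite('pics/w7.png',c['frame'][180:330,200:440].repeat(3,0).repeat(3,1))
S=np.array([483.8,314])
t=np.radians(118);d=np.array([np.cos(t),np.sin(t)])
print(proj(c,[*(s['eef_pos'][:2]-55*d),s['eef_pos'][2]-8.9]),proj(c,[*S,152]),go([*(S+55*d),215]))
E
```

```text
time: 9.02
eef_pos: [457.8, 362.8, 215.1]
orientation: [0.904, 0.427, -0.0, 0.0]
force: [-0.3, 0.1, -1.2]
grip_width: 23.3
finger_force: 59.6
[457.78931696 362.76167409 215.13772092]
[359.7 293.9] [340.3 254. ] (array([-0.01,  0.03,  0.03]), None)
```

View pics/w7.png

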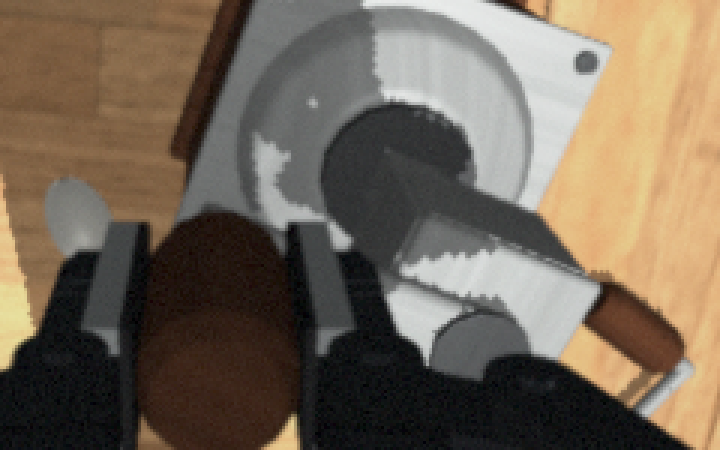

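The block's disc is at about (360,298) against (360,294) expected, so the crank is aligned to within a few degrees. The shaft is hidden under the block, as it should be. I'll lower it in steps.

```bash
python3 -m inch '[{"dx":0,"dy":0,"dz":0.4,"spin":0,"gripper":255},{"dx":0,"dy":0,"dz":0.8,"spin":0,"gripper":255},{"dx":0,"dy":0,"dz":1.2,"spin":0,"gripper":255},{"dx":0,"dy":0,"dz":1.6,"spin":0,"gripper":255},{"dx":0,"dy":0,"dz":2,"spin":0,"gripper":255},{"dx":0,"dy":0,"dz":2.3,"spin":0,"gripper":255},{"dx":0,"dy":0,"dz":2.3,"spin":0,"gripper":255}]'
python3 -m inch '[{"dx":0,"dy":0,"dz":0.3,"spin":0,"gripper":255},{"dx":0,"dy":0,"dz":0.6,"spin":0,"gripper":255},{"dx":0,"dy":0,"dz":0.9,"spin":0,"gripper":255},{"dx":0,"dy":0,"dz":1.1,"spin":0,"gripper":255},{"dx":0,"dy":0,"dz":1.1,"spin":0,"gripper":255}]'
```

```text
time: 9.95
eef_pos: [457.8, 362.7, 192.0]
orientation: [0.904, 0.427, -0.0, 0.0]
force: [0.1, -0.5, -3.1]
grip_width: 23.6
finger_force: 59.6
time: 10.58
eef_pos: [457.8, 362.8, 181.1]
orientation: [0.904, 0.427, -0.0, 0.0]
force: [-0.3, 0.6, -0.9]
grip_width: 23.0
finger_force: 59.6
```

```bash
python3 -m inch '[{"dx":0,"dy":0,"dz":0.3,"spin":0,"gripper":255},{"dx":0,"dy":0,"dz":0.6,"spin":0,"gripper":255},{"dx":0,"dy":0,"dz":0.8,"spin":0,"gripper":255},{"dx":0,"dy":0,"dz":0.95,"spin":0,"gripper":255},{"dx":0,"dy":0,"dz":0.95,"spin":0,"gripper":255}]'
python3 - <<'E'
from h import *
c=snap('wrist','w8');s=c['s'];print(s['eef_pos'],s['wrist_torque'],s['force'])
cv2.imwrite('pics/w8.png',c['frame'][180:330,200:440].repeat(3,0).repeat(3,1))
E
```

```text
time: 11.2
eef_pos: [458.0, 363.5, 172.8]
orientation: [0.904, 0.427, 0.001, -0.0]
force: [-1.7, -0.3, 6.6]
grip_width: 23.1
finger_force: 60.5
[457.98260813 363.47838166 172.82041834] [-0.25581368  0.25466071 -0.03070547] [-1.69703806 -0.25109829  6.57686415]
```

View pics/w8.png

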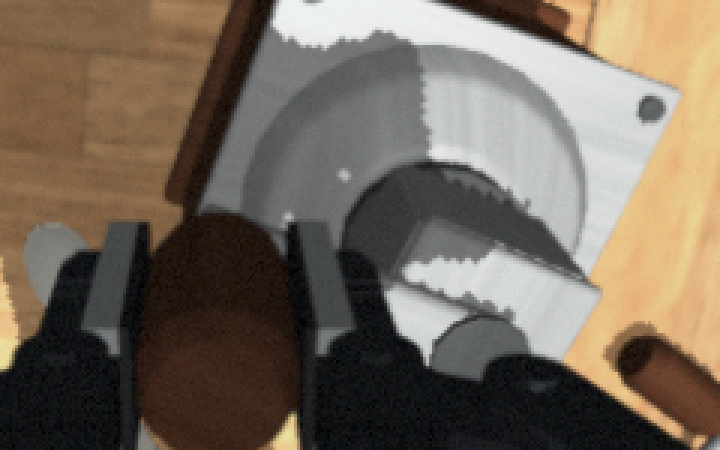

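The crank is seated: the TCP is at 172.8 as predicted, with 6.6 N of upward force, and the block sits on the collar at about (360,260). Next I work out the winding offsets.

```bash
cat > circ.py <<'E'
import sys
from h import *
s=sensors.read_state();M=R.from_quat(s['orientation']).as_matrix()[:2,:2]
C=np.array([483.8,314.]);r=M.T@(s['eef_pos'][:2]-C);f=np.arctan2(r[1],r[0]);print(np.hypot(*r),np.degrees(f),s['qpos'][6])
for k in range(1,19):
    a=f+np.radians(15*k);print(k,np.round((55*np.array([np.cos(a),np.sin(a)])-r)/10,1),end=' ')
E
python3 circ.py
```

```text
55.80259779722793 -66.9644526165153 -1.7454842596072482
1 [1.2 0.8] 2 [2.2 1.8] 3 [2.9 3.1] 4 [3.3 4.5] 5 [3.3 5.9] 6 [2.9 7.3] 7 [2.1 8.5] 8 [1.1 9.5] 9 [-0.1 10.2] 10 [-1.5 10.6] 11 [-3.  10.6] 12 [-4.3 10.2] 13 [-5.6  9.5] 14 [-6.6  8.4] 15 [-7.3  7.2] 16 [-7.6  5.8] 17 [-7.6  4.4] 18 [-7.2  3. ]
```

```bash
python3 -m inch '[{"dx":0.6,"dy":0.3,"dz":0,"spin":0,"gripper":255},{"dx":1.2,"dy":0.8,"dz":0,"spin":0,"gripper":255},{"dx":2.2,"dy":1.8,"dz":0,"spin":0,"gripper":255},{"dx":2.9,"dy":3.1,"dz":0,"spin":0,"gripper":255},{"dx":3.3,"dy":4.5,"dz":0,"spin":0,"gripper":255},{"dx":3.3,"dy":5.9,"dz":0,"spin":0,"gripper":255},{"dx":2.9,"dy":7.3,"dz":0,"spin":0,"gripper":255}]'
python3 circ.py; python3 -c "
from h import *
c=snap('wrist');cv2.imwrite('pics/w9.png',c['frame'])"
```

```text
time: 12.12
eef_pos: [533.5, 340.8, 173.2]
orientation: [0.904, 0.428, 0.002, -0.001]
force: [1.0, 3.3, 3.0]
grip_width: 23.5
finger_force: 60.1
56.47334404647597 22.36079653222611 -1.64954534131868
1 [-0.9  1.2] 2 [-1.9  2.2] 3 [-3.1  2.9] 4 [-4.5  3.3] 5 [-5.9  3.3] 6 [-7.3  2.9] 7 [-8.6  2.2] 8 [-9.6  1.2] 9 [-10.3  -0. ] 10 [-10.7  -1.4] 11 [-10.7  -2.9] 12 [-10.3  -4.2] 13 [-9.6 -5.5] 14 [-8.6 -6.5] 15 [-7.3 -7.2] 16 [-6.  -7.6] 17 [-4.5 -7.6] 18 [-3.1 -7.2]
```

```bash
python3 -m inch '[{"dx":-0.9,"dy":1.2,"dz":0,"spin":0,"gripper":255},{"dx":-1.9,"dy":2.2,"dz":0,"spin":0,"gripper":255},{"dx":-3.1,"dy":2.9,"dz":0,"spin":0,"gripper":255},{"dx":-4.5,"dy":3.3,"dz":0,"spin":0,"gripper":255},{"dx":-5.9,"dy":3.3,"dz":0,"spin":0,"gripper":255},{"dx":-7.3,"dy":2.9,"dz":0,"spin":0,"gripper":255},{"dx":-8.6,"dy":2.2,"dz":0,"spin":0,"gripper":255},{"dx":-9.6,"dy":1.2,"dz":0,"spin":0,"gripper":255},{"dx":-10.3,"dy":0,"dz":0,"spin":0,"gripper":255},{"dx":-10.7,"dy":-1.4,"dz":0,"spin":0,"gripper":255},{"dx":-10.7,"dy":-2.9,"dz":0,"spin":0,"gripper":255},{"dx":-10.3,"dy":-4.2,"dz":0,"spin":0,"gripper":255}]'
python3 circ.py
```

```text
time: 13.68
eef_pos: [436.4, 286.7, 172.6]
orientation: [0.904, 0.427, 0.003, 0.0]
force: [10.5, 2.5, -1.4]
grip_width: 23.2
finger_force: 60.1
54.705725995554374 -159.4004834462019 -1.6038951583104724
1 [ 0.6 -1.3] 2 [ 1.6 -2.3] 3 [ 2.8 -3.1] 4 [ 4.2 -3.5] 5 [ 5.7 -3.5] 6 [ 7.1 -3.2] 7 [ 8.3 -2.5] 8 [ 9.4 -1.6] 9 [10.1 -0.3] 10 [10.5  1. ] 11 [10.6  2.5] 12 [10.3  3.9] 13 [9.6 5.1] 14 [8.6 6.2] 15 [7.4 6.9] 16 [6.  7.4] 17 [4.6 7.4] 18 [3.2 7.1]
```

```bash
python3 -m inch '[{"dx":0.7,"dy":-1.2,"dz":0,"spin":0,"gripper":255},{"dx":1.7,"dy":-2.2,"dz":0,"spin":0,"gripper":255},{"dx":2.9,"dy":-3,"dz":0,"spin":0,"gripper":255},{"dx":4.3,"dy":-3.4,"dz":0,"spin":0,"gripper":255},{"dx":5.8,"dy":-3.4,"dz":0,"spin":0,"gripper":255},{"dx":7.2,"dy":-3.1,"dz":0,"spin":0,"gripper":255},{"dx":8.4,"dy":-2.4,"dz":0,"spin":0,"gripper":255},{"dx":9.5,"dy":-1.5,"dz":0,"spin":0,"gripper":255},{"dx":10.2,"dy":-0.2,"dz":0,"spin":0,"gripper":255},{"dx":10.6,"dy":1.1,"dz":0,"spin":0,"gripper":255},{"dx":10.7,"dy":2.6,"dz":0,"spin":0,"gripper":255},{"dx":10.4,"dy":4,"dz":0,"spin":0,"gripper":255},{"dx":9.7,"dy":5.2,"dz":0,"spin":0,"gripper":255},{"dx":8.7,"dy":6.3,"dz":0,"spin":0,"gripper":255},{"dx":7.5,"dy":7,"dz":0,"spin":0,"gripper":255},{"dx":6.1,"dy":7.5,"dz":0,"spin":0,"gripper":255},{"dx":4.7,"dy":7.5,"dz":0,"spin":0,"gripper":255},{"dx":3.3,"dy":7.2,"dz":0,"spin":0,"gripper":255}]'
python3 circ.py
```

```text
time: 15.92
eef_pos: [511.4, 266.8, 172.7]
orientation: [0.904, 0.427, 0.001, -0.001]
force: [0.6, 6.4, 4.8]
grip_width: 23.1
finger_force: 60.8
54.65269059124769 110.25022241565054 -1.5482940639073386
1 [-1.3 -0.6] 2 [-2.3 -1.6] 3 [-3.1 -2.8] 4 [-3.5 -4.2] 5 [-3.6 -5.6] 6 [-3.3 -7. ] 7 [-2.6 -8.3] 8 [-1.6 -9.4] 9 [ -0.4 -10.1] 10 [  1.  -10.5] 11 [  2.4 -10.6] 12 [  3.8 -10.3] 13 [ 5.1 -9.6] 14 [ 6.1 -8.6] 15 [ 6.9 -7.4] 16 [ 7.3 -6.1] 17 [ 7.4 -4.6] 18 [ 7.1 -3.2]
```

```bash
python3 -m inch '[{"dx":-1.3,"dy":-0.6,"dz":0,"spin":0,"gripper":255},{"dx":-2.3,"dy":-1.6,"dz":0,"spin":0,"gripper":255},{"dx":-3.1,"dy":-2.8,"dz":0,"spin":0,"gripper":255},{"dx":-3.5,"dy":-4.2,"dz":0,"spin":0,"gripper":255},{"dx":-3.6,"dy":-5.6,"dz":0,"spin":0,"gripper":255},{"dx":-3.3,"dy":-7,"dz":0,"spin":0,"gripper":255},{"dx":-2.6,"dy":-8.3,"dz":0,"spin":0,"gripper":255},{"dx":-1.6,"dy":-9.4,"dz":0,"spin":0,"gripper":255},{"dx":-0.4,"dy":-10.1,"dz":0,"spin":0,"gripper":255},{"dx":1,"dy":-10.5,"dz":0,"spin":0,"gripper":255},{"dx":2.4,"dy":-10.6,"dz":0,"spin":0,"gripper":255},{"dx":3.8,"dy":-10.3,"dz":0,"spin":0,"gripper":255},{"dx":5.1,"dy":-9.6,"dz":0,"spin":0,"gripper":255},{"dx":6.1,"dy":-8.6,"dz":0,"spin":0,"gripper":255},{"dx":6.9,"dy":-7.4,"dz":0,"spin":0,"gripper":255},{"dx":7.3,"dy":-6.1,"dz":0,"spin":0,"gripper":255},{"dx":7.4,"dy":-4.6,"dz":0,"spin":0,"gripper":255},{"dx":7.1,"dy":-3.2,"dz":0,"spin":0,"gripper":255},{"dx":7.1,"dy":-3.2,"dz":0,"spin":0,"gripper":255}]'
python3 circ.py
```

```text
time: 18.3
eef_pos: [533.5, 341.0, 173.1]
orientation: [0.905, 0.426, 0.002, -0.0]
force: [5.6, 0.9, 7.6]
grip_width: 23.7
finger_force: 61.0
56.56849583957387 21.965470948724533 -1.6590252770980582
1 [-0.9  1.2] 2 [-1.9  2.2] 3 [-3.1  2.9] 4 [-4.5  3.3] 5 [-5.9  3.3] 6 [-7.3  3. ] 7 [-8.6  2.3] 8 [-9.6  1.3] 9 [-10.3   0. ] 10 [-10.7  -1.3] 11 [-10.7  -2.8] 12 [-10.3  -4.2] 13 [-9.6 -5.4] 14 [-8.6 -6.4] 15 [-7.4 -7.2] 16 [-6.  -7.6] 17 [-4.6 -7.6] 18 [-3.2 -7.2]
```

```bash
python3 -m inch '[{"dx":0,"dy":0,"dz":0,"spin":0,"gripper":180},{"dx":0,"dy":0,"dz":0,"spin":0,"gripper":100},{"dx":0,"dy":0,"dz":0,"spin":0,"gripper":60},{"dx":0,"dy":0,"dz":0,"spin":0,"gripper":40},{"dx":0,"dy":0,"dz":0,"spin":0,"gripper":40},{"dx":0,"dy":0,"dz":-1,"spin":0,"gripper":40},{"dx":0,"dy":0,"dz":-3,"spin":0,"gripper":40},{"dx":0,"dy":0,"dz":-6,"spin":0,"gripper":40},{"dx":-3,"dy":0,"dz":-10,"spin":0,"gripper":40},{"dx":-8,"dy":0,"dz":-14,"spin":0,"gripper":40},{"dx":-13,"dy":0,"dz":-14,"spin":0,"gripper":40},{"dx":-16,"dy":0,"dz":-14,"spin":0,"gripper":40},{"dx":-16,"dy":0,"dz":-14,"spin":0,"gripper":40},{"dx":-16,"dy":0,"dz":-14,"spin":0,"gripper":40}]'
python3 - <<'E'
from h import *
c=snap('wrist');t=snap('top')
u,v=proj(c,[490,318,160]).astype(int);print(u,v)
cv2.imwrite('pics/wa.png',np.hstack([cv2.resize(c['frame'][max(v-75,0):max(v-75,0)+150,u-75:u+75],(400,400),interpolation=3),cv2.resize(t['frame'][115:195,195:275],(400,400),interpolation=3)]))
np.save('ca.npy',c,allow_pickle=True)
E
```

```text
time: 20.05
eef_pos: [430.5, 217.8, 312.8]
orientation: [0.904, 0.427, 0.001, 0.0]
force: [0.7, 0.1, 1.0]
grip_width: 72.3
finger_force: 0.0
252 74
```

View pics/wa.png

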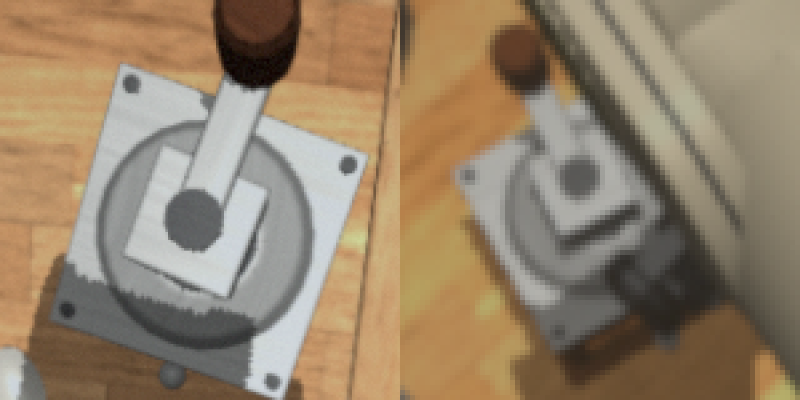

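The crank sits level on the mill, free of the gripper, with its disc at crop (193,219), i.e. image (249.4,82). One number will check the seating.

Run:
```python
from h import *
c=np.load('ca.npy',allow_pickle=True).item();print(onz(c,249,81.5,164))
```

```text
[483.7 314.6 164. ]
```

Within 1 mm of the shaft axis at the seated height, so I'll hand it in.

```bash
python3 -c "
from rig import ticket
print(ticket.job_done())"
```

```text
the job is handed in; nothing more can be done
None
```

The crank is seated on the dark mill, I wound it about 2.2 turns clockwise and let go, and the job is handed in. The last picture put it within 1 mm of the shaft's axis; the shaft angle was not read directly, and no verdict came back.

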